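Count three buttons in a tilting counting tray

TASK

Count out three buttons with the tilting counting tray: sweep any three of the five blue buttons across its deck into the trough, leaving the other two on the deck, and gently shut the trough's clear lid until it is fully home. With the lid kept shut, tip the tray toward the wooden tray so that the two extras slide back into it, and after that tip it the other way so that the counted three slide out into the white tray. Leave the counting tray level with its lid shut; slide the buttons rather than pick them up, do not press the counting tray hard, and do not disturb the other things.

Things in the scene. Friction and masses are not known exactly. Their poses are not given: they have to be found in the camera images.
- stand: fixed dark steel stand of the counting tray, 284 x 90 mm foot, two uprights at x = +-130 mm carrying the pivot of the tray. Origin on the worktop under the middle of the pivot. Its x axis is the pivot's direction (away from the robot at yaw 0), its y axis points to the white tray, -y to the wooden tray. Pivot axis 88 mm above the worktop. Uprights reach 114 mm
- tilt (a joint): tilt of the counting tray about the pivot (rad), 0 level, range -0.46 to 0.46. Positive: the wooden-tray side (-y) goes down; negative: the white-tray side (+y) goes down. A damped spring brings it back to level (1.5 N m/rad): a push of 3 N at 60 mm from the pivot tips it 0.12 rad. Buttons on the deck begin to slide at 0.17 to 0.27 rad (friction varies)
- deck (a point): point on the top of the white deck straight above the pivot (level: 102 mm above the worktop); tilts with the tray, axes as the stand's when level. In its frame the flat deck spans x -100..100, y -150..50 mm at z = 0; its edge at y = -150 is open; side walls 4 mm thick at x = +-102 rise 12 mm above the deck; at y = 50 a step drops 20 mm into the trough
- trough (a point): middle of the trough's floor at the foot of the step (x 0, y 50, z -20 mm of the deck frame). The trough runs to y = 110; its grey floor rises gently (6.5 degrees) to the outside, and its outer side is an open slot about 13 mm high below the lid's hinge: the buttons slide out there when this side is tipped well down (about 0.4 rad or more). A button only just pushed over the step may lean on it and stop the lid
- lid (a joint): angle of the trough's lid (rad), 0 shut and home on the deck's edge, up to 1.95 wide open (leaning out, to +y). The hinge is stiff (0.17 N m of friction): the lid stays where it is left, and shutting it takes about 3 N near its free edge, under which the sprung tray yields; pressing over 4.5 N there tips the tray so far that the deck's buttons may slide
- lid_hinge (a point): middle of the lid's hinge line (runs along x), at y = 112 mm, z = 0 of the deck frame. The lid is a clear plate 206 mm along x, 68 mm wide from the hinge, 3 to 5 mm thick (its outer/top face 4 to 6 mm beyond the hinge plane), orange strip along the free edge
- lid_edge (a point): middle of the lid's orange free edge, on its outer (top when shut) face, 64 mm from the hinge
- lug_stock (a point): centre of the top of the press lug of the wooden-tray side (dark steel, wood-coloured face, 34 x 36 mm), on the end of the counting tray nearest the robot, at x = -120.5, y = -125 mm, z = 0 of the deck frame. Pressed down about 55 mm (6 N at the end of its travel) the tray is fully tipped toward the wooden tray
- lug_count (a point): centre of the top of the press lug of the white-tray side (dark steel, white face, 34 x 36 mm), at x = -120.5, y = 100 mm, z = 0 of the deck frame. Pressed down about 45 mm (7 N at the end) the tray is fully tipped toward the white tray
- button_0: blue four-hole coat button, disc 26 mm in diameter, 6 mm thick, 12 g; origin at the centre of its underside. All five are alike and start lying on the deck
- button_1: blue four-hole coat button, disc 26 mm in diameter, 6 mm thick, 12 g; origin at the centre of its underside. All five are alike and start lying on the deck
- button_2: blue four-hole coat button, disc 26 mm in diameter, 6 mm thick, 12 g; origin at the centre of its underside. All five are alike and start lying on the deck
- button_3: blue four-hole coat button, disc 26 mm in diameter, 6 mm thick, 12 g; origin at the centre of its underside. All five are alike and start lying on the deck
- button_4: blue four-hole coat button, disc 26 mm in diameter, 6 mm thick, 12 g; origin at the centre of its underside. All five are alike and start lying on the deck
- stock_tray: wooden tray (stock), fixed, 216 x 400 x 28 mm, walls 6 mm, floor 5 mm thick; origin at the centre of its underside. It reaches under the counting tray's -y side; spools and a tape measure stand in its far half, on the robot's side
- count_tray: white tray for the counted buttons, fixed, 226 x 178 x 24 mm, walls 6 mm, floor 5 mm thick; origin at the centre of its underside. It reaches under the counting tray's +y side
- red_spool: red thread spool, 33 x 46 mm, loose bystander in the wooden tray; origin at its foot
- blue_spool: blue thread spool, 33 x 46 mm, loose bystander in the wooden tray; origin at its foot
- tape: grey-blue tape measure, 52 x 56 x 18 mm, loose bystander in the wooden tray; origin at its foot

How it is judged (in metres and radians):
On the way, in this order (a step that is already met when the one before it is completed fails the run):
1. three buttons lie in the trough and the other two still on the deck (((y of button_0 in the frame of deck between 0.05 and 0.115 m and z of button_0 in the frame of deck between -0.03 and 0 m and x of button_0 in the frame of deck between -0.1 and 0.1 m) or (y of button_0 in the frame of deck between -0.15 and 0.045 m and z of button_0 in the frame of deck between -0.004 and 0.014 m and x of button_0 in the frame of deck between -0.1 and 0.1 m)) and ((y of button_1 in the frame of deck between 0.05 and 0.115 m and z of button_1 in the frame of deck between -0.03 and 0 m and x of button_1 in the frame of deck between -0.1 and 0.1 m) or (y of button_1 in the frame of deck between -0.15 and 0.045 m and z of button_1 in the frame of deck between -0.004 and 0.014 m and x of button_1 in the frame of deck between -0.1 and 0.1 m)) and ((y of button_2 in the frame of deck between 0.05 and 0.115 m and z of button_2 in the frame of deck between -0.03 and 0 m and x of button_2 in the frame of deck between -0.1 and 0.1 m) or (y of button_2 in the frame of deck between -0.15 and 0.045 m and z of button_2 in the frame of deck between -0.004 and 0.014 m and x of button_2 in the frame of deck between -0.1 and 0.1 m)) and ((y of button_3 in the frame of deck between 0.05 and 0.115 m and z of button_3 in the frame of deck between -0.03 and 0 m and x of button_3 in the frame of deck between -0.1 and 0.1 m) or (y of button_3 in the frame of deck between -0.15 and 0.045 m and z of button_3 in the frame of deck between -0.004 and 0.014 m and x of button_3 in the frame of deck between -0.1 and 0.1 m)) and ((y of button_4 in the frame of deck between 0.05 and 0.115 m and z of button_4 in the frame of deck between -0.03 and 0 m and x of button_4 in the frame of deck between -0.1 and 0.1 m) or (y of button_4 in the frame of deck between -0.15 and 0.045 m and z of button_4 in the frame of deck between -0.004 and 0.014 m and x of button_4 in the frame of deck between -0.1 and 0.1 m)) and ((y of each of button_0, button_1, button_2 in the frame of deck above 0.048 m and y of each of button_3, button_4 in the frame of deck below 0.048 m) or (y of each of button_0, button_1, button_3 in the frame of deck above 0.048 m and y of each of button_2, button_4 in the frame of deck below 0.048 m) or (y of each of button_0, button_1, button_4 in the frame of deck above 0.048 m and y of each of button_2, button_3 in the frame of deck below 0.048 m) or (y of each of button_0, button_2, button_3 in the frame of deck above 0.048 m and y of each of button_1, button_4 in the frame of deck below 0.048 m) or (y of each of button_0, button_2, button_4 in the frame of deck above 0.048 m and y of each of button_1, button_3 in the frame of deck below 0.048 m) or (y of each of button_0, button_3, button_4 in the frame of deck above 0.048 m and y of each of button_1, button_2 in the frame of deck below 0.048 m) or (y of each of button_0, button_4 in the frame of deck below 0.048 m and y of each of button_1, button_2, button_3 in the frame of deck above 0.048 m) or (y of each of button_0, button_3 in the frame of deck below 0.048 m and y of each of button_1, button_2, button_4 in the frame of deck above 0.048 m) or (y of each of button_0, button_2 in the frame of deck below 0.048 m and y of each of button_1, button_3, button_4 in the frame of deck above 0.048 m) or (y of each of button_0, button_1 in the frame of deck below 0.048 m and y of each of button_2, button_3, button_4 in the frame of deck above 0.048 m))), for 0.2 s.
2. the lid is shut (within 0.06 rad) over exactly three buttons, the other two still on the deck, the tray level within 0.08 rad (all of step 1 and value of joint lid below 0.06 rad and value of joint tilt between -0.08 and 0.08 rad), for 0.2 s.
3. the two extras are back in the wooden tray, the three counted ones still in the trough under the shut lid (within 0.1 rad) (((y of button_0 in the frame of deck between 0.05 and 0.115 m and z of button_0 in the frame of deck between -0.03 and 0 m and x of button_0 in the frame of deck between -0.1 and 0.1 m) or (x of button_0 in the frame of stock_tray between -0.102 and 0.102 m and y of button_0 in the frame of stock_tray between -0.194 and 0.194 m and z of button_0 in the frame of stock_tray between 0 and 0.022 m)) and ((y of button_1 in the frame of deck between 0.05 and 0.115 m and z of button_1 in the frame of deck between -0.03 and 0 m and x of button_1 in the frame of deck between -0.1 and 0.1 m) or (x of button_1 in the frame of stock_tray between -0.102 and 0.102 m and y of button_1 in the frame of stock_tray between -0.194 and 0.194 m and z of button_1 in the frame of stock_tray between 0 and 0.022 m)) and ((y of button_2 in the frame of deck between 0.05 and 0.115 m and z of button_2 in the frame of deck between -0.03 and 0 m and x of button_2 in the frame of deck between -0.1 and 0.1 m) or (x of button_2 in the frame of stock_tray between -0.102 and 0.102 m and y of button_2 in the frame of stock_tray between -0.194 and 0.194 m and z of button_2 in the frame of stock_tray between 0 and 0.022 m)) and ((y of button_3 in the frame of deck between 0.05 and 0.115 m and z of button_3 in the frame of deck between -0.03 and 0 m and x of button_3 in the frame of deck between -0.1 and 0.1 m) or (x of button_3 in the frame of stock_tray between -0.102 and 0.102 m and y of button_3 in the frame of stock_tray between -0.194 and 0.194 m and z of button_3 in the frame of stock_tray between 0 and 0.022 m)) and ((y of button_4 in the frame of deck between 0.05 and 0.115 m and z of button_4 in the frame of deck between -0.03 and 0 m and x of button_4 in the frame of deck between -0.1 and 0.1 m) or (x of button_4 in the frame of stock_tray between -0.102 and 0.102 m and y of button_4 in the frame of stock_tray between -0.194 and 0.194 m and z of button_4 in the frame of stock_tray between 0 and 0.022 m)) and ((height (world z) of each of button_0, button_1, button_2 above 0.05 m and height (world z) of each of button_3, button_4 below 0.05 m) or (height (world z) of each of button_0, button_1, button_3 above 0.05 m and height (world z) of each of button_2, button_4 below 0.05 m) or (height (world z) of each of button_0, button_1, button_4 above 0.05 m and height (world z) of each of button_2, button_3 below 0.05 m) or (height (world z) of each of button_0, button_2, button_3 above 0.05 m and height (world z) of each of button_1, button_4 below 0.05 m) or (height (world z) of each of button_0, button_2, button_4 above 0.05 m and height (world z) of each of button_1, button_3 below 0.05 m) or (height (world z) of each of button_0, button_3, button_4 above 0.05 m and height (world z) of each of button_1, button_2 below 0.05 m) or (height (world z) of each of button_0, button_4 below 0.05 m and height (world z) of each of button_1, button_2, button_3 above 0.05 m) or (height (world z) of each of button_0, button_3 below 0.05 m and height (world z) of each of button_1, button_2, button_4 above 0.05 m) or (height (world z) of each of button_0, button_2 below 0.05 m and height (world z) of each of button_1, button_3, button_4 above 0.05 m) or (height (world z) of each of button_0, button_1 below 0.05 m and height (world z) of each of button_2, button_3, button_4 above 0.05 m)) and value of joint lid below 0.1 rad), for 0.2 s.
At the end, for the whole second after the job is handed in: three of the buttons rest inside the white tray and the other two inside the wooden tray, the counting tray is back level (within 0.08 rad) and its lid is shut (within 0.1 rad) (((x of button_0 in the frame of count_tray between -0.107 and 0.107 m and y of button_0 in the frame of count_tray between -0.083 and 0.083 m and z of button_0 in the frame of count_tray between 0 and 0.022 m) or (x of button_0 in the frame of stock_tray between -0.102 and 0.102 m and y of button_0 in the frame of stock_tray between -0.194 and 0.194 m and z of button_0 in the frame of stock_tray between 0 and 0.022 m)) and ((x of button_1 in the frame of count_tray between -0.107 and 0.107 m and y of button_1 in the frame of count_tray between -0.083 and 0.083 m and z of button_1 in the frame of count_tray between 0 and 0.022 m) or (x of button_1 in the frame of stock_tray between -0.102 and 0.102 m and y of button_1 in the frame of stock_tray between -0.194 and 0.194 m and z of button_1 in the frame of stock_tray between 0 and 0.022 m)) and ((x of button_2 in the frame of count_tray between -0.107 and 0.107 m and y of button_2 in the frame of count_tray between -0.083 and 0.083 m and z of button_2 in the frame of count_tray between 0 and 0.022 m) or (x of button_2 in the frame of stock_tray between -0.102 and 0.102 m and y of button_2 in the frame of stock_tray between -0.194 and 0.194 m and z of button_2 in the frame of stock_tray between 0 and 0.022 m)) and ((x of button_3 in the frame of count_tray between -0.107 and 0.107 m and y of button_3 in the frame of count_tray between -0.083 and 0.083 m and z of button_3 in the frame of count_tray between 0 and 0.022 m) or (x of button_3 in the frame of stock_tray between -0.102 and 0.102 m and y of button_3 in the frame of stock_tray between -0.194 and 0.194 m and z of button_3 in the frame of stock_tray between 0 and 0.022 m)) and ((x of button_4 in the frame of count_tray between -0.107 and 0.107 m and y of button_4 in the frame of count_tray between -0.083 and 0.083 m and z of button_4 in the frame of count_tray between 0 and 0.022 m) or (x of button_4 in the frame of stock_tray between -0.102 and 0.102 m and y of button_4 in the frame of stock_tray between -0.194 and 0.194 m and z of button_4 in the frame of stock_tray between 0 and 0.022 m)) and ((y of each of button_0, button_1, button_2 in the frame of stand above 0 m and y of each of button_3, button_4 in the frame of stand below 0 m) or (y of each of button_0, button_1, button_3 in the frame of stand above 0 m and y of each of button_2, button_4 in the frame of stand below 0 m) or (y of each of button_0, button_1, button_4 in the frame of stand above 0 m and y of each of button_2, button_3 in the frame of stand below 0 m) or (y of each of button_0, button_2, button_3 in the frame of stand above 0 m and y of each of button_1, button_4 in the frame of stand below 0 m) or (y of each of button_0, button_2, button_4 in the frame of stand above 0 m and y of each of button_1, button_3 in the frame of stand below 0 m) or (y of each of button_0, button_3, button_4 in the frame of stand above 0 m and y of each of button_1, button_2 in the frame of stand below 0 m) or (y of each of button_0, button_4 in the frame of stand below 0 m and y of each of button_1, button_2, button_3 in the frame of stand above 0 m) or (y of each of button_0, button_3 in the frame of stand below 0 m and y of each of button_1, button_2, button_4 in the frame of stand above 0 m) or (y of each of button_0, button_2 in the frame of stand below 0 m and y of each of button_1, button_3, button_4 in the frame of stand above 0 m) or (y of each of button_0, button_1 in the frame of stand below 0 m and y of each of button_2, button_3, button_4 in the frame of stand above 0 m)) and value of joint lid below 0.1 rad and value of joint tilt between -0.08 and 0.08 rad and linear speed of each of button_0, button_1, button_2, button_3, button_4 below 0.03 m/s and velocity of joint tilt between -0.1 and 0.1 rad/s); the robot touches nothing.
It fails at once if a button is lifted more than 35 mm off the deck (z of any of button_0, button_1, button_2, button_3, button_4 in the frame of deck above 0.035 m).
It fails at once if the counting tray is pressed with more than 30 N (contact force between the arm and stand above 30 N).
It fails at once if a spool or the tape measure in the wooden tray is moved more than 40 mm (distance of any of red_spool, blue_spool, tape from where it was at the start of the episode above 0.04 m).
It also fails if it takes over 61 s, if anything falls off the work surface, if the arm or the gripper's body presses on something with over 40 N, if the wrist force passes 120 N, or if a joint passes its speed limit or range.

ROBOT

A 7-joint arm with a two-finger parallel gripper is mounted at the origin on a cart in front of the work surface, level with it; the furniture and walls round the work are solid. World frame = base frame: x ahead of the robot, y to its left, z up, the work surface at z = 0. Lengths are in m, angles in degrees, forces in N, time in s.
With the tool pointing down it reaches from about 0.425 to 0.875 m from the base axis. Payload 9.9 kg.
Tool frame: the origin (TCP) lies between the finger pads; the fingertips stand 14 mm ahead of it and the grasp point (between the pads) lies 5 mm behind it; z points along the fingers, y is the direction in which the jaws open and shut (so a half turn about z gives the same grasp; the last joint's range is limited). The gripper opens to 85 mm and grips with 20 to 120 N. Pads are 22 mm wide; open, the fingers measure 114 mm over their backs; the gripper's body (76 mm by 85 mm) begins 54 mm behind the grasp point. The pads swing forward as they close: fully open they stand 13 mm farther back than shut.
Start: joints at [69.569, 32.985, 1.427, 82.34, -0.859, 64.687, -3.237], TCP at [0.182, -0.65, 0.245] pointing down, gripper open.
Joint ranges: [-157.87, 157.87], [-19.46, 123.44], [-87.15, 90], [11.01, 140.99], [-62.26, 242.26], [9.8, 113.94], [-161.44, 161.44]. Speed limits (degrees/s): [127.2, 127.2, 172.46, 172.46, 180, 180, 180].

INTERFACE

Orientations are given as a 3x3 rotation matrix whose columns are the frame's x, y, z axes.
In Python, from rig import * gives the robot as it stands. Calls block until the motion is done:
- move_to(position, orientation): joint-space move of the TCP to a pose.
- move_linear(position, frame=None, max_speed=0.15, max_force=None): straight line of the TCP; frame=None keeps the orientation; max_speed is the mean speed in m/s. With max_force (N) it stops when the force on the tool has changed by that much, and returns True; else False.
- move_joints(angles): joint-space move.
- grip(opening, squeeze=None): finger opening in m; squeeze is the grip in N (None keeps the last); returns when the fingers have stopped.
- pause(seconds).
- inverse_kinematics(position, orientation): joint angles nearest the present ones, or None.
- read_state(): the state.
- get_image(name): name is "scene" or "top" or "wrist"; returns a dict with "color" (420x560x3 uint8, blue, green, red), "z_map" (420x560 float32, m along the optical axis (not along the pixel's ray), 0 where there is no reading), "fx", "fy", "cx", "cy" (pixels), "dist_coeffs" ([k1, k2, p1, p2, k3] as OpenCV has them; the pictures are not rectified), "R" (3x3) and "t" (3): a world point X has camera coordinates R X + t; the wrist camera has in their place "T_tool_cam" (4x4, takes a point from camera to tool coordinates, whose origin is the TCP and whose axes are the flange's). Camera axes: x right, y down, z forward; pixel columns grow to the right and rows downward; lengths in m; the calibration is good to about 2 mm. A picture is of the moment at which its call begins: read the wrist's pose just before it.
A pose or a line that the arm cannot do raises IKError and nothing moves.
- hand_in(): hands the job in, once; it reports no verdict.
Trained networks look in the newest picture that a camera, given by its name, has taken for a name from the list of things; names that differ only in an ending like _2 or _b are one class to them, and where a whole thing is asked for, a point or a joint stands for the part that bears it (a point fixed in the world has none). Each returns a list of dicts, best first, with "conf" (0 to 1); they miss things now and then, are a little off and sometimes report something else, mostly with a low value. They report only what shows in the picture. A call takes as long as a camera call.
- trace(camera, target): "pixels" (420x560 bool, what is visible of it) and "at" ([row, column] in pixels, amid what is visible of it).
The state is a dict: "t": time; "qpos": joint angles; "dq": joint speeds; "joint_torque": joint torques, N m; "ee_pos": TCP position; "ee_rot": TCP orientation; "force": force on the tool from outside, world axes, zero at the start; "moment": the same for the moment, N m; "grip_width": finger opening in m.
Only numpy, scipy, OpenCV 4.12 (cv2) and the standard library are available. Lean on these libraries where they do the work, as an engineer would, in place of code of your own. Each camera call takes 0.05 s, during which the arm holds its last target. There are 200 camera calls.

## Working session

There is one attempt and no reset: what is moved stays moved. The work goes in short steps, each a Python script; the robot and the scene stay as the last script left them, time stands still between calls to the robot, and variables do not carry over. Pictures are saved under pics/ and viewed, about 8 in all and at most 12, crops included, and the job is handed in when it is done.

```bash
ls; mkdir -p pics; cat > h.py <<'E'
from rig import *
import numpy as np, cv2
def pts(im,mask=None):
    """world points for pixels of mask -> (rows,cols,xyz) fixed cameras"""
    z=im["z_map"]; m=(z>0) if mask is None else mask&(z>0)
    r,c=np.nonzero(m)
    K=np.array([[im["fx"],0,im["cx"]],[0,im["fy"],im["cy"]],[0,0,1.]])
    u=cv2.undistortPoints(np.stack([c,r],1).astype(float)[:,None],K,np.array(im["dist_coeffs"]))[:,0]
    zz=z[r,c]; P=np.stack([u[:,0]*zz,u[:,1]*zz,zz],1)
    return r,c,(P-np.array(im["t"]))@np.array(im["R"])
E
python3 - <<'E'
from h import *
s=read_state();print(s["t"],s["ee_pos"],s["force"])
for n in ("top","scene"):
    im=get_image(n);cv2.imwrite(f"pics/{n}0.png",im["color"])
    for k in ("stand","button_0","lug_stock","lug_count","lid_edge","count_tray","stock_tray","red_spool","tape"):
        for d in trace(n,k):
            if d["conf"]<.3: continue
            r,c,P=pts(im,d["pixels"])
            print(n,k,round(d["conf"],2),d["at"],len(P),np.median(P,0).round(3),P.min(0).round(3),P.max(0).round(3)) if len(P) else None
print(read_state()["t"])
E
```

```text
pics
0.0 [ 0.18175155 -0.64961436  0.24442745] [ 0.08005989 -0.63699531  0.49200824]
top stand 0.56 [202.7, 245.6] 11685 [ 0.583 -0.042  0.099] [ 0.45  -0.198 -0.004] [0.742 0.117 0.179]
top button_0 0.57 [179.2, 249.1] 83 [ 0.633 -0.049  0.107] [ 0.621 -0.061  0.102] [ 0.645 -0.037  0.112]
top button_0 0.48 [182.0, 293.7] 90 [ 0.626 -0.163  0.102] [ 0.614 -0.175  0.097] [ 0.639 -0.151  0.108]
top button_0 0.47 [191.1, 257.9] 100 [ 0.596 -0.073  0.106] [ 0.582 -0.084  0.099] [ 0.608 -0.061  0.113]
top button_0 0.47 [213.5, 296.8] 73 [ 0.544 -0.159  0.102] [ 0.533 -0.171  0.097] [ 0.553 -0.15   0.108]
top lug_stock 0.55 [197.7, 243.5] 10665 [ 0.587 -0.039  0.1  ] [ 0.45  -0.195 -0.004] [0.752 0.097 0.179]
top lug_count 0.72 [198.9, 244.1] 11104 [ 0.589 -0.04   0.099] [ 0.45  -0.208 -0.005] [0.764 0.127 0.179]
top lid_edge 0.63 [192.5, 256.1] 99 [ 0.596 -0.073  0.106] [ 0.582 -0.084  0.1  ] [ 0.608 -0.061  0.113]
top lid_edge 0.62 [191.4, 192.0] 1142 [0.597 0.077 0.146] [0.498 0.064 0.003] [0.761 0.111 0.179]
top count_tray 0.73 [200.5, 170.0] 3045 [0.601 0.159 0.006] [ 0.487  0.028 -0
[... 1229 characters left out ...]
[0.536 0.131 0.005] [ 0.462 -0.064 -0.002] [0.72 0.24 0.1 ]
scene lug_count 0.83 [204.0, 263.6] 6672 [ 0.578 -0.036  0.101] [ 0.451 -0.2   -0.003] [0.894 0.394 0.174]
scene lid_edge 0.81 [183.0, 230.2] 1657 [0.59  0.074 0.139] [0.498 0.06  0.02 ] [0.864 0.265 0.174]
scene count_tray 0.58 [229.1, 207.1] 1450 [0.536 0.132 0.005] [ 0.462 -0.016 -0.002] [0.72  0.237 0.106]
scene stock_tray 0.97 [275.0, 383.4] 11636 [ 0.577 -0.332  0.005] [ 0.459 -0.52  -0.001] [ 0.733 -0.112  0.083]
scene red_spool 0.62 [308.2, 415.0] 360 [ 0.482 -0.43   0.046] [ 0.473 -0.444  0.019] [ 0.547 -0.413  0.052]
scene tape 0.62 [291.9, 422.8] 393 [ 0.564 -0.429  0.02 ] [ 0.544 -0.452  0.003] [ 0.621 -0.4    0.024]
1.0
```

```bash
python3 - <<'E'
from h import *
im=get_image("top");c=im["color"][120:280,130:350]
cv2.imwrite("pics/topc.png",cv2.resize(c,None,fx=3.6,fy=3.6,interpolation=cv2.INTER_CUBIC))
r,cc,P=pts(im); hsv=cv2.cvtColor(im["color"],cv2.COLOR_BGR2HSV)[r,cc]
np.savez("top.npz",P=P,hsv=hsv,r=r,c=cc)
# deck white plane
m=(abs(P[:,2]-.102)<.01)&(hsv[:,1]<40)&(hsv[:,2]>150)&(P[:,0]>.4)&(abs(P[:,1])<.25)
Q=P[m];print(len(Q),Q.min(0),Q.max(0));print(cv2.minAreaRect(Q[:,:2].astype(np.float32)*1000))
# blue
mk=np.zeros(im["color"].shape[:2],np.uint8)
b=(hsv[:,0]>95)&(hsv[:,0]<125)&(hsv[:,1]>120)&(abs(P[:,2]-.106)<.015)
mk[r[b],cc[b]]=1
n,l,st,ce=cv2.connectedComponentsWithStats(mk)
for i in range(1,n):
    if st[i,4]>30:
        q=P[l[r,cc]==i];print("blue",st[i,4],ce[i].round(1),((q.min(0)+q.max(0))/2).round(4),(q.max(0)-q.min(0)).round(3),q.mean(0).round(4))
o=(hsv[:,0]>5)&(hsv[:,0]<20)&(hsv[:,1]>180)&(hsv[:,2]>150)&(P[:,1]>0)&(P[:,1]<.2)
print("orange",o.sum(),np.percentile(P[o],[5,50,95],axis=0).round(3)if o.any() else 0)
E
```

```text
6219 [ 0.46992491 -0.1976248   0.09201519] [0.69352928 0.0751925  0.11115444]
((578.3399658203125, -61.227081298828125), (262.01165771484375, 229.6668243408203), 87.09381866455078)
orange 0 0
```

View pics/topc.png

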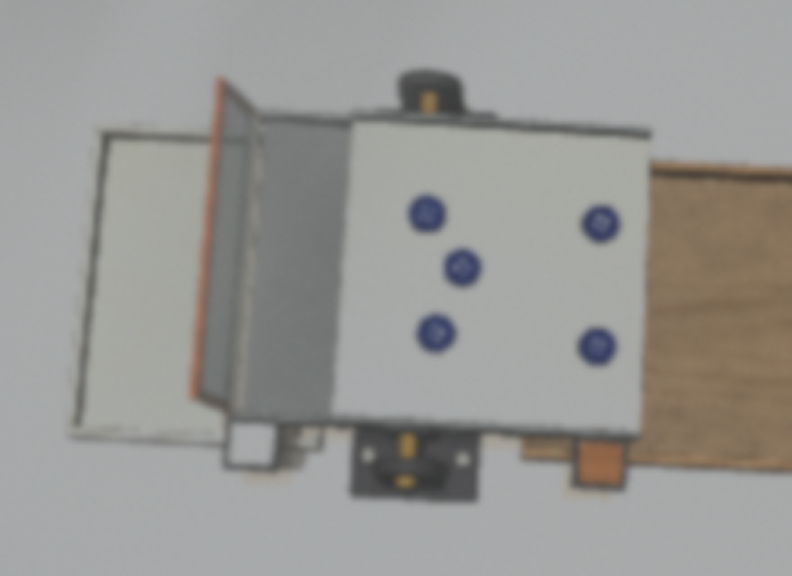

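View pics/scene0.png

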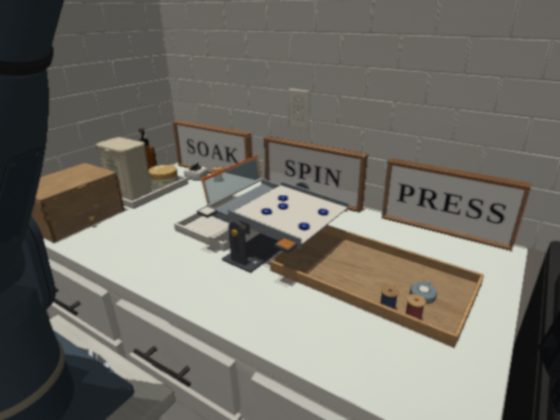

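Top crop: the lid stands open on the left (orange edge at x≈207). There are three buttons near the trough at crop (427,213), (463,267), (436,333), and two near the open edge at (600,222), (597,346). The white lug is at (253,445) and the wood-coloured lug at (600,463). The scene view agrees.

```bash
cat >> h.py <<'E'
def ray(im,px,z):
    """intersect pixel rays (col,row) with the world plane z"""
    K=np.array([[im["fx"],0,im["cx"]],[0,im["fy"],im["cy"]],[0,0,1.]]);R=np.array(im["R"]);t=np.array(im["t"])
    u=cv2.undistortPoints(np.array(px,float)[:,None],K,np.array(im["dist_coeffs"]))[:,0]
    d=np.c_[u,np.ones(len(u))]@R; o=-R.T@t
    return o+d*((z-o[2])/d[:,2])[:,None]
E
python3 - <<'E'
from h import *
im=get_image("top");f=lambda a:np.array(a)/3.6+[130,120]-.36
print("cam",-np.array(im["R"]).T@im["t"])
S=ray(im,f([(352,122),(335,422)]),.102);O=ray(im,f([(651,140),(641,430)]),.102)
print("step",S.round(4),"open",O.round(4))
print("lugs count,stock",ray(im,f([(253,445),(600,463)]),.102).round(4))
B=ray(im,f([(427,213),(463,267),(436,333),(600,222),(597,346)]),.108);print("butt",B.round(4))
d=(S[0]-S[1])+(O[0]-O[1]);e=S.mean(0)-O.mean(0)
yaw=np.arctan2(d[1],d[0]);yaw2=np.arctan2(-e[0],e[1]);print(np.degrees([yaw,yaw2]),np.linalg.norm(e),np.linalg.norm(d)/2)
# fine button centres by dark-blue mask
hsv=cv2.cvtColor(im["color"],cv2.COLOR_BGR2HSV)
mk=((hsv[...,0]>100)&(hsv[...,0]<130)&(hsv[...,1]>60)).astype(np.uint8)
n,l,st,ce=cv2.connectedComponentsWithStats(mk)
for i in range(1,n):
    if 30<st[i,4]<300: print(st[i,4],ce[i].round(1),ray(im,[ce[i]],.107)[0].round(4))
# orange lid edge
mk=((hsv[...,0]<15)&(hsv[...,1]>80)).astype(np.uint8); mk[:,:150]=0;mk[:,220:]=0
r,c,P=pts(im,mk>0);print(len(P),c.min(),c.max(),np.percentile(P,[5,50,95],axis=0).round(3))
d=np.load("top.npz");P=d["P"];m=(abs(P[:,0]-.58)<.08)&(abs(P[:,1]+.1)<.09);print("deck z",np.percentile(P[m,2],[10,50,90]))
E
```

```text
cam [ 0.33777472 -0.10765161  1.2179561 ]
step [[0.6968 0.0016 0.102 ]
 [0.4945 0.0094 0.102 ]] open [[ 0.6839 -0.1981  0.102 ]
 [ 0.4889 -0.1884  0.102 ]]
lugs count,stock [[ 0.4796  0.0622  0.102 ]
 [ 0.4676 -0.1617  0.102 ]]
butt [[ 0.6322 -0.0494  0.108 ]
 [ 0.5957 -0.0732  0.108 ]
 [ 0.5519 -0.0559  0.108 ]
 [ 0.6259 -0.1631  0.108 ]
 [ 0.5431 -0.1602  0.108 ]]
[-2.51402887 -2.66163461] 0.19893446381910215 0.1987857336635605
65 [248.2 179. ] [ 0.632  -0.0492  0.107 ]
59 [296.5 181.8] [ 0.625  -0.1636  0.107 ]
66 [257.9 193.8] [ 0.5959 -0.0724  0.107 ]
66 [250.7 212. ] [ 0.5524 -0.0558  0.107 ]
68 [295.5 215.8] [ 0.5432 -0.1603  0.107 ]
54 183 189 [[0.504 0.081 0.17 ]
 [0.537 0.086 0.174]
 [0.657 0.089 0.178]]
deck z [0.10005816 0.76347112 0.85531862]
```

```bash
cat >> h.py <<'E'
PSI=np.radians(-2.8);O=np.array([.594,-.0435,0])
SX=np.array([np.cos(PSI),np.sin(PSI),0]);SY=np.array([-SX[1],SX[0],0])
def W(x,y,z): return O+SX*x+SY*y+np.array([0,0,z])      # stand frame -> world
def L(p): d=np.array(p)-O;return np.array([d@SX,d@SY,d[2]])
RJX=np.c_[SY,SX,[0,0,-1]]      # tool down, jaws along the pivot
def st(tag=""):
    s=read_state();print(tag,"t",round(s["t"],2),"L",L(s["ee_pos"]).round(4),"F",np.round(s["force"],2),"g",round(s["grip_width"],4));return s
E
python3 - <<'E'
from h import *
for R in (RJX,np.c_[-SY,-SX,[0,0,-1]]):
    for p in ((.04,-.034,.2),(0,.2,.2),(-.1205,-.125,.06),(-.1205,.1,.07)):
        q=inverse_kinematics(W(*p),R); print(p,None if q is None else np.round(q,0))
E
```

```text
(0.04, -0.034, 0.2) [ 19.  34. -26.  91.  17.  59. -15.]
(0, 0.2, 0.2) [  4.  34. -38.  93.  23.  60. -43.]
(-0.1205, -0.125, 0.06) [ 25.  34. -17. 120.  20.  29.  -9.]
(-0.1205, 0.1, 0.07) [  3.  33. -24. 122.  25.  30. -42.]
(0.04, -0.034, 0.2) [ -32.   55.   78.   93.  -55.   78. -129.]
(0, 0.2, 0.2) [ 20.  48. -74.  93.  47.  77. 116.]
(-0.1205, -0.125, 0.06) [  -1.   35.   22.  121.  -27.   28. -141.]
(-0.1205, 0.1, 0.07) [ 31.  51. -74. 121.  60.  60. 102.]
```

```bash
python3 - <<'E'
from h import *
move_to(W(.040,-.040,.19),RJX); grip(.010); st("above")
move_linear(W(.040,-.034,.128),max_speed=.15); st("low")
hit=move_linear(W(.040,-.034,.105),max_speed=.03,max_force=1.5); s=st(f"touch {hit}")
z=s["ee_pos"][2]+.003
move_linear(W(.040,-.034,z),max_speed=.05); s=st("lift"); open("z.txt","w").write(str(z))
E
```

```text
above t 4.37 L [ 0.04 -0.04  0.19] F [ 0.14  0.25 -0.66] g 0.0101
low t 4.93 L [ 0.0403 -0.0339  0.1284] F [0.13 0.54 0.71] g 0.0101
touch True t 5.45 L [ 0.0397 -0.0344  0.1139] F [ 0.96 -0.22  2.48] g 0.0098
lift t 5.7 L [ 0.04   -0.0339  0.117 ] F [0.34 0.15 0.32] g 0.01
```

```bash
python3 - <<'E'
from h import *
Z=.1175; END=.045
move_linear(W(.040,END,Z),max_speed=.07); st("p1")
move_linear(W(.040,END,.14),max_speed=.1)
for x,y in ((-.0412,-.0143),(.0033,-.0288)):
    ys=y-.013-.011-.006
    move_linear(W(x,ys,.14),max_speed=.2); move_linear(W(x,ys,Z),max_speed=.08)
    move_linear(W(x,END,Z),max_speed=.07); st("p")
    move_linear(W(x,END,.14),max_speed=.1)
move_linear(W(0,-.02,.19),max_speed=.2);st()
move_linear(W(-.06,-.30,.21),max_speed=.3)
im=get_image("top");c=im["color"][120:280,130:350]
cv2.imwrite("pics/topd.png",cv2.resize(c,None,fx=3.6,fy=3.6,interpolation=cv2.INTER_CUBIC))
st()
E
```

```text
p1 t 6.97 L [0.04   0.0444 0.1175] F [-0.63 -0.14  0.27] g 0.01
p t 9.96 L [-0.0412  0.0444  0.1175] F [-0.04 -0.46  0.97] g 0.01
p t 13.12 L [0.0033 0.0444 0.1175] F [1.16 0.07 0.31] g 0.0099
 t 14.05 L [-0.0003 -0.0193  0.1894] F [1.02 1.25 0.09] g 0.0105
 t 15.21 L [-0.0591 -0.2972  0.2099] F [0.09 0.83 0.65] g 0.0097
```

View pics/topd.png

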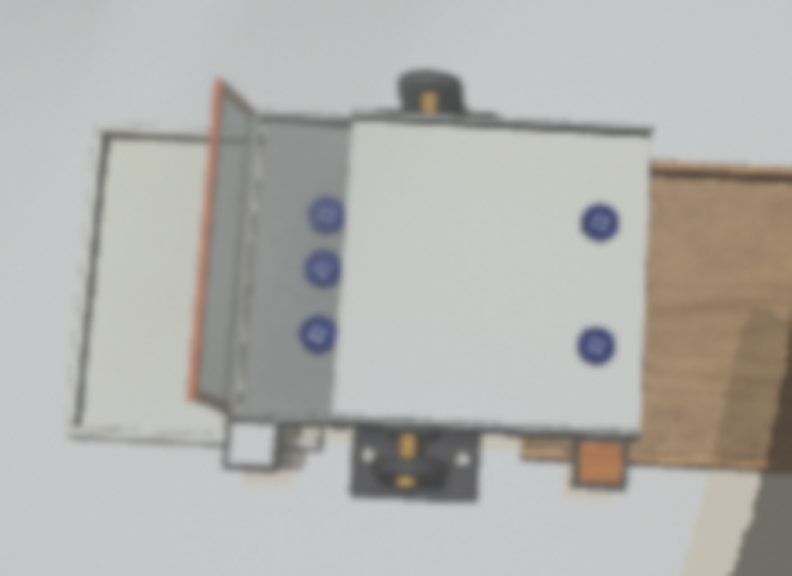

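All three buttons lie in the trough at crop (326,214), (322,268), (318,334). The two extras haven't moved. I'll check whether any button is leaning on the step.

```bash
python3 - <<'E'
from h import *
im=get_image("top");hsv=cv2.cvtColor(im["color"],cv2.COLOR_BGR2HSV)
mk=((hsv[...,0]>100)&(hsv[...,0]<130)&(hsv[...,1]>60)).astype(np.uint8)
n,l,s,ce=cv2.connectedComponentsWithStats(mk)
for i in range(1,n):
    if 30<s[i,4]<300:
        r,c,P=pts(im,l==i);Q=np.array([L(p) for p in P])
        if len(Q)<20: continue
        A=np.c_[Q[:,:2]-Q[:,:2].mean(0),np.ones(len(Q))];k=np.linalg.lstsq(A,Q[:,2],rcond=None)[0]
        print(s[i,2:5],Q.mean(0).round(4),"slope",k[:2].round(2))
# lid outer edge
mk=((hsv[...,0]<15)&(hsv[...,1]>80)); mk[:,:150]=0;mk[:,220:]=0;mk[:140]=0;mk[235:]=0
r,c,P=pts(im,mk);Q=np.array([L(p) for p in P]);Q=Q[Q[:,2]>.14];print("lid edge",np.median(Q,0).round(4),Q.min(0).round(3),Q.max(0).round(3))
st()
for p in ((0,.2,.22),(0,.185,.165),(0,.05,.116)): print(inverse_kinematics(W(*p),RJX) is not None)
E
```

```text
[ 8  9 53] [0.0386 0.0635 0.0908] slope [0.01 0.01]
[ 9  9 62] [ 0.0387 -0.1179  0.1047] slope [0.03 0.03]
[ 9  9 66] [0.002  0.0644 0.0906] slope [-0.05  0.09]
[ 9 10 69] [-0.0422  0.064   0.0905] slope [-0.06  0.05]
[ 9  9 65] [-0.0444 -0.1185  0.1044] slope [-0.04 -0.08]
lid edge [-0.0669  0.1287  0.1708] [-0.098  0.128  0.166] [0.069 0.13  0.173]
 t 15.26 L [-0.0591 -0.2974  0.21  ] F [0.41 0.08 0.37] g 0.0101
True
True
True
```

```bash
cat >> h.py <<'E'
def fav(n=5):
    f=[]
    for _ in range(n): pause(.03); f.append(read_state()["force"])
    return np.mean(f,0)
def C(th,r=.060,T=.17):
    """stand-frame TCP (x=0) with finger's lower front corner on the lid at angle th, tray yielding"""
    F=T/r; a=(T+F*(.014*np.sin(th)-.112*np.cos(th)))/1.5
    y=.112-r*np.cos(th)+.005*np.sin(th); z=.014+r*np.sin(th)+.005*np.cos(th)
    return np.array([0,y*np.cos(a)-z*np.sin(a)+.011,.088+z*np.cos(a)+y*np.sin(a)+.014]),a
E
python3 - <<'E'
from h import *
f0=fav();print(f0)
move_linear(W(-.03,-.1,.222),max_speed=.3)
move_linear(W(0,.19,.222),max_speed=.3)
move_linear(W(0,.175,.174),max_speed=.15);st("behind");f0=fav();print(f0.round(2))
for th in (90,75,60,45,30,20):
    p,a=C(np.radians(th)); h=move_linear(W(*p),max_speed=.07,max_force=9)
    s=st(f"{th} a={a:.2f} {h}")
    if h: break
print(fav().round(2))
E
```

```text
[ 0.01175729 -0.11433838 -0.17972526]
behind t 17.86 L [0.0003 0.1741 0.1743] F [-0.21  0.56  0.57] g 0.0101
[-0.18  0.06 -0.  ]
90 a=0.14 False t 19.05 L [-1.000e-04  1.171e-01  1.915e-01] F [0.56 0.04 0.61] g 0.0102
75 a=0.08 False t 19.39 L [-0.0002  0.1051  0.1829] F [-0.13  0.72  0.1 ] g 0.0101
60 a=0.03 False t 19.75 L [-0.0002  0.0946  0.1726] F [-1.24 -0.67 -0.01] g 0.0098
45 a=-0.02 False t 20.12 L [-0.0003  0.0846  0.1602] F [ 0.64  0.42 -0.71] g 0.0101
30 a=-0.06 False t 20.51 L [-0.0003  0.0758  0.1462] F [0.38 0.63 0.11] g 0.0103
20 a=-0.08 False t 20.82 L [-0.0003  0.0708  0.1362] F [0.07 0.51 1.13] g 0.0101
[-0.37 -0.23  0.03]
```

The tip rode over the lid's edge: the rise I'd planned for the tray yielding came too early. I'll go back up and around, and enter lower.

```bash
python3 - <<'E'
from h import *
move_linear(W(0,.0708,.222),max_speed=.25)
move_linear(W(0,.19,.222),max_speed=.25)
move_linear(W(0,.178,.162),max_speed=.15)
im=get_image("top");hsv=cv2.cvtColor(im["color"],cv2.COLOR_BGR2HSV)
cv2.imwrite("pics/tope.png",cv2.resize(im["color"][120:280,130:350],None,fx=3.6,fy=3.6,interpolation=cv2.INTER_CUBIC))
f0=fav();print(f0.round(2))
for y in (.145,.135,.125):
    move_linear(W(0,y,.162 if y>.14 else .164),max_speed=.07);print(y,fav().round(2),L(read_state()["ee_pos"]).round(4))
st()
E
```

```text
[ 0.08  0.13 -0.03]
0.145 [-0.12  0.05  0.5 ] [-1.000e-04  1.455e-01  1.620e-01]
0.135 [ 0.11  0.53 -0.21] [-0.      0.1349  0.164 ]
0.125 [-0.14  0.73 -0.39] [-1.000e-04  1.250e-01  1.639e-01]
 t 24.58 L [-1.000e-04  1.250e-01  1.639e-01] F [-0.14  0.61 -0.47] g 0.01
```

View pics/tope.png

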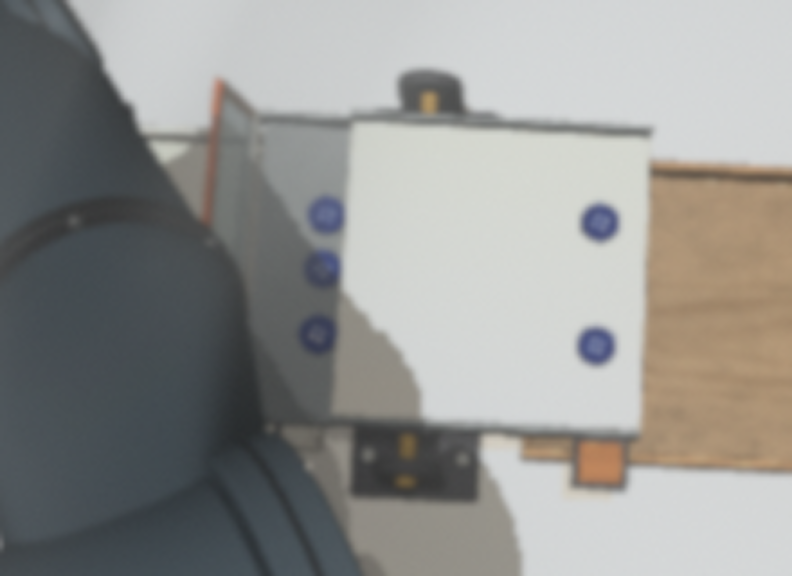

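The lid hadn't moved before this push (edge still at crop x≈215), and all five buttons are in place. Light contact is starting, so I'll continue in small steps.

```bash
python3 - <<'E'
from h import *
for y in (.117,.110,.104):
    move_linear(W(0,y,.166),max_speed=.07,max_force=6);print(y,fav(3).round(2),L(read_state()["ee_pos"]).round(4))
im=get_image("scene")
cv2.imwrite("pics/sc1.png",cv2.resize(im["color"][140:290,160:360],None,fx=3.6,fy=3.6,interpolation=cv2.INTER_CUBIC))
st()
E
```

```text
0.117 [-0.3   1.17 -0.05] [-0.      0.117   0.1659]
0.11 [-0.36  1.56  0.16] [0.    0.11  0.166]
0.104 [0.02 1.7  0.14] [0.    0.104 0.166]
 t 25.7 L [0.    0.104 0.166] F [-0.08  1.54 -0.2 ] g 0.0094
```

View pics/sc1.png

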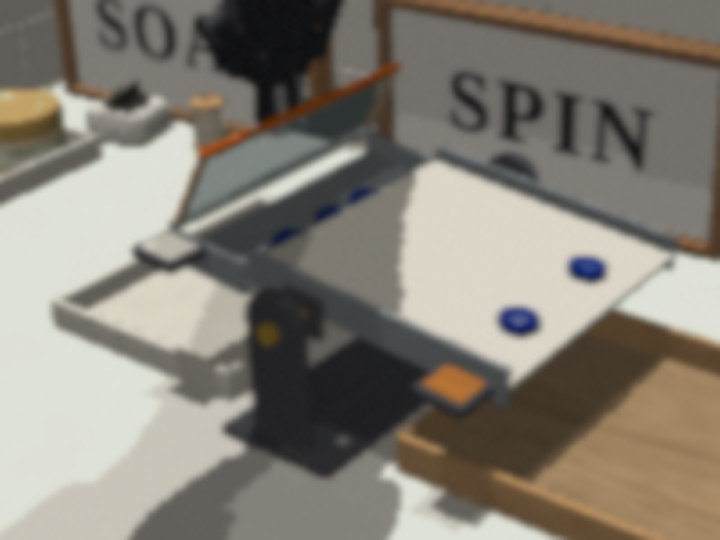

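```bash
python3 - <<'E'
from h import *
for y,z in ((.098,.167),(.090,.168)):
    move_linear(W(0,y,z),max_speed=.07,max_force=6);print(y,fav(2).round(2))
for th,r in ((75,.050),(62,.052),(50,.054),(38,.056),(26,.058)):
    p,a=C(np.radians(th),r,.16); h=move_linear(W(*p),max_speed=.07,max_force=6)
    print(th,p.round(4),round(a,3),h,fav(2).round(2))
    if h: break
st()
im=get_image("scene")
cv2.imwrite("pics/sc2.png",cv2.resize(im["color"][140:290,160:360],None,fx=3.6,fy=3.6,interpolation=cv2.INTER_CUBIC))
E
```

```text
0.098 [-0.05  1.26  0.53]
0.09 [-0.01  0.81 -0.33]
75 [0.     0.1099 0.1731] 0.074 False [ 0.48 -0.25  0.42]
62 [0.     0.1015 0.1665] 0.024 False [ 0.1  -0.18  0.48]
50 [0.     0.093  0.1594] -0.014 False [0.27 0.22 0.37]
38 [0.     0.0842 0.1512] -0.045 False [-0.21  0.53 -0.4 ]
26 [0.     0.0759 0.1417] -0.067 False [ 0.7   0.49 -0.09]
 t 28.39 L [-0.0002  0.0753  0.1414] F [ 0.27 -0.39 -0.36] g 0.0098
```

View pics/sc2.png

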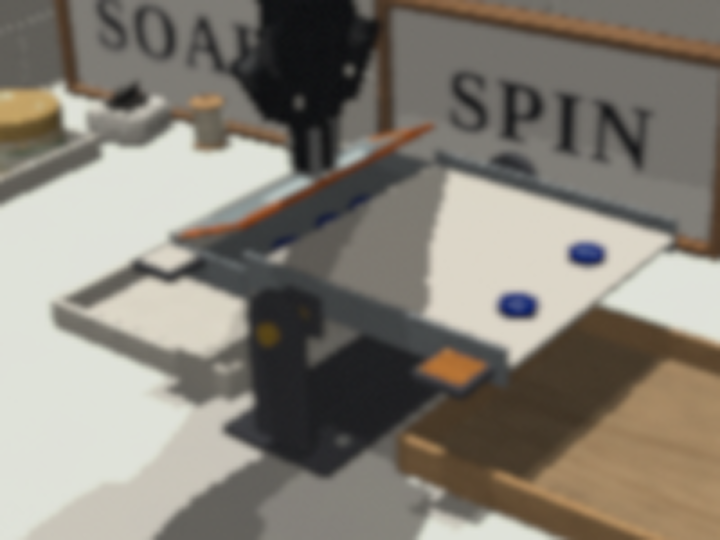

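The lid is now about 25–30° from shut with the finger on top of it, and the extras haven't moved. Next I'll press it down gently.

```bash
python3 - <<'E'
from h import *
for th in (17,9,3):
    p,a=C(np.radians(th),.060,.16); h=move_linear(W(*p),max_speed=.07,max_force=5)
    print(th,p.round(4),round(a,3),h,fav(2).round(2))
y=p[1];z=p[2]
for k in range(10):
    z-=.0015; move_linear(W(0,y,z),max_speed=.05); f=fav(3); print(round(z,4),f.round(2))
    if f[2]>3.6 or z<.112: break
st()
E
```

```text
17 [0.     0.0697 0.1339] -0.076 False [-0.53 -0.02  1.28]
9 [0.     0.0668 0.1256] -0.086 False [-0.32 -0.2   2.03]
3 [0.     0.0651 0.1193] -0.091 False [ 0.53 -0.9   2.23]
0.1178 [ 0.16 -1.    1.98]
0.1163 [ 0.09 -0.42  2.49]
0.1148 [0.11 1.38 3.56]
0.1133 [-0.1   2.66  4.04]
 t 30.86 L [1.000e-04 6.560e-02 1.134e-01] F [0.07 3.14 4.45] g 0.01
```

```bash
python3 - <<'E'
from h import *
move_linear(W(0,.0656,.125),max_speed=.06)
move_linear(W(0,.0656,.165),max_speed=.2)
move_linear(W(-.11,-.12,.17),max_speed=.3)
grip(0.0)
im=get_image("top");hsv=cv2.cvtColor(im["color"],cv2.COLOR_BGR2HSV)
cv2.imwrite("pics/topf.png",cv2.resize(im["color"][120:280,130:350],None,fx=3.6,fy=3.6,interpolation=cv2.INTER_CUBIC))
mk=((hsv[...,0]<15)&(hsv[...,1]>80)); mk[:,:215]=0;mk[:,240:]=0;mk[:150]=0;mk[234:]=0
r,c,P=pts(im,mk);Q=np.array([L(p) for p in P]);print(len(Q),Q.min(0).round(3) if len(Q) else 0,np.median(Q,0).round(4) if len(Q) else 0)
st()
E
```

```text
255 [-0.095  0.045  0.104] [-0.0014  0.0487  0.1098]
 t 32.73 L [-0.1095 -0.1189  0.1699] F [-0.1   0.7  -0.47] g -0.0001
```

View pics/topf.png

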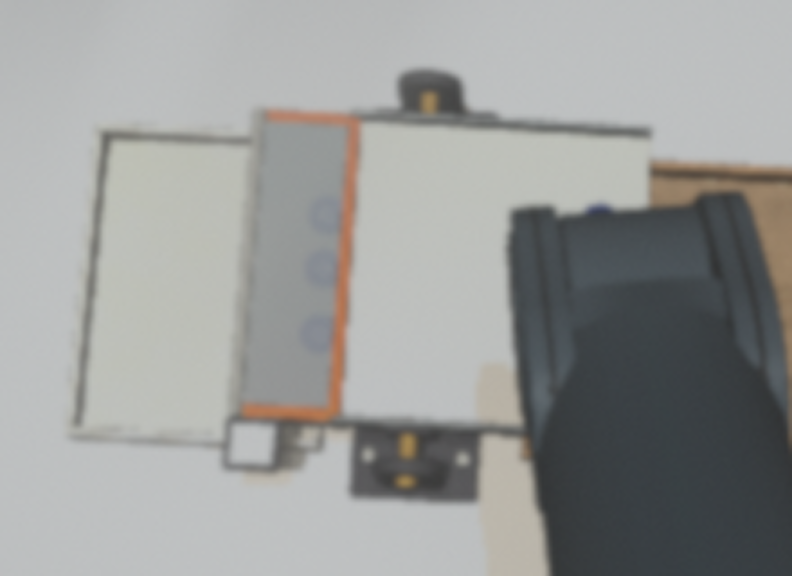

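The lid is down over the three buttons. I'll check its angle from the slope of its orange side strips relative to the deck.

```bash
python3 - <<'E'
from h import *
im=get_image("top");hsv=cv2.cvtColor(im["color"],cv2.COLOR_BGR2HSV)
mk=((hsv[...,0]<15)&(hsv[...,1]>80)); mk[:,:195]=0;mk[:,240:]=0;mk[:145]=0;mk[240:]=0
r,c,P=pts(im,mk);Q=(P-O)@np.c_[SX,SY,[0,0,1]];Q=Q[(Q[:,2]>.1)&(Q[:,1]<.125)]
for lo,hi in ((.04,.055),(.055,.07),(.07,.085),(.085,.1),(.1,.115)):
    m=(Q[:,1]>=lo)&(Q[:,1]<hi);print(lo,m.sum(),np.median(Q[m,2]).round(4) if m.any() else '')
r,c,P=pts(im);D=(P-O)@np.c_[SX,SY,[0,0,1]]
for lo,hi in ((-.07,-.05),(-.04,-.02),(0,.02),(.02,.04)):
    m=(abs(D[:,0])<.08)&(D[:,1]>lo)&(D[:,1]<hi)&(abs(D[:,2]-.1)<.03);print("deck",lo,m.sum(),np.median(D[m,2]).round(4))
E
```

```text
0.04 240 0.1096
0.055 38 0.1086
0.07 37 0.1085
0.085 28 0.11
0.1 14 0.1096
deck -0.07 380 0.1004
deck -0.04 562 0.1013
deck 0 558 0.1027
deck 0.02 553 0.1034
```

Lid is home: 5.8 mm above the extrapolated deck and parallel to its hinge side. Now I'll tip toward the wooden tray.

```bash
python3 - <<'E'
from h import *
move_linear(W(-.123,-.122,.125),max_speed=.2);f=fav(2);st("above")
h=move_linear(W(-.123,-.120,.063),max_speed=.07,max_force=10);st(h);print((fav(2)-f).round(2))
pause(.8);s=st()
im=get_image("scene")
cv2.imwrite("pics/sc3.png",cv2.resize(im["color"][140:300,160:400],None,fx=3.3,fy=3.3,interpolation=cv2.INTER_CUBIC))
E
```

```text
above t 33.23 L [-0.122  -0.1218  0.1259] F [-0.18  0.49 -0.32] g 0.0002
False t 34.26 L [-0.1231 -0.1202  0.0632] F [-1.1  -1.    5.65] g -0.0
[-0.48 -1.44  5.55]
 t 35.12 L [-0.1231 -0.1202  0.0633] F [-0.65 -0.05  5.89] g 0.0002
```

View pics/sc3.png

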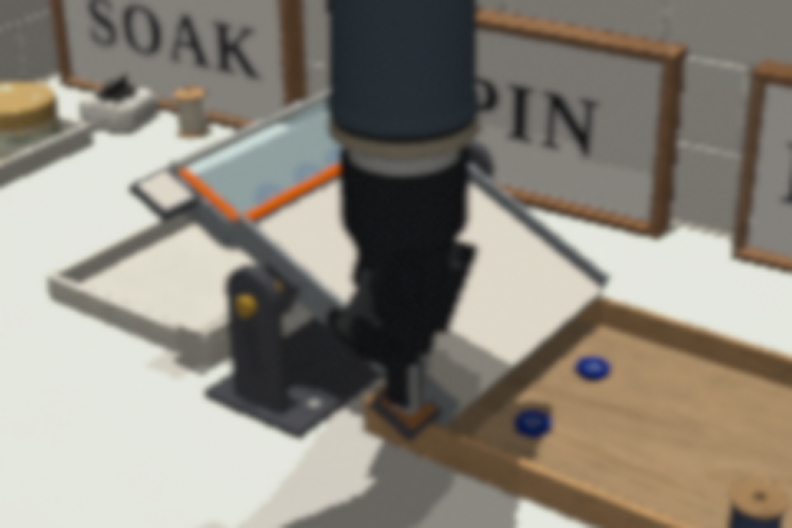

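Both extras lie in the wooden tray (593,368) and (532,422), and the lid stayed shut over the three counted ones. I'll release slowly and tip the other way.

```bash
python3 - <<'E'
from h import *
move_linear(W(-.123,-.122,.119),max_speed=.07)
move_linear(W(-.123,-.122,.17),max_speed=.2)
move_linear(W(-.123,.099,.17),max_speed=.25)
move_linear(W(-.123,.099,.125),max_speed=.15);f=fav(2);st("above")
h=move_linear(W(-.123,.097,.0715),max_speed=.07,max_force=11);st(h);print((fav(2)-f).round(2))
pause(1.2);s=st()
im=get_image("scene")
cv2.imwrite("pics/sc4.png",cv2.resize(im["color"][140:300,140:380],None,fx=3.3,fy=3.3,interpolation=cv2.INTER_CUBIC))
E
```

```text
above t 38.08 L [-0.1226  0.0986  0.1256] F [ 0.04  0.2  -0.27] g -0.0
True t 38.81 L [-0.1222  0.0983  0.0732] F [-0.75  2.42  8.07] g -0.0003
[-1.34  2.45  6.86]
 t 40.08 L [-0.1222  0.0983  0.0732] F [-0.15  2.78  7.72] g 0.0002
```

View pics/sc4.png

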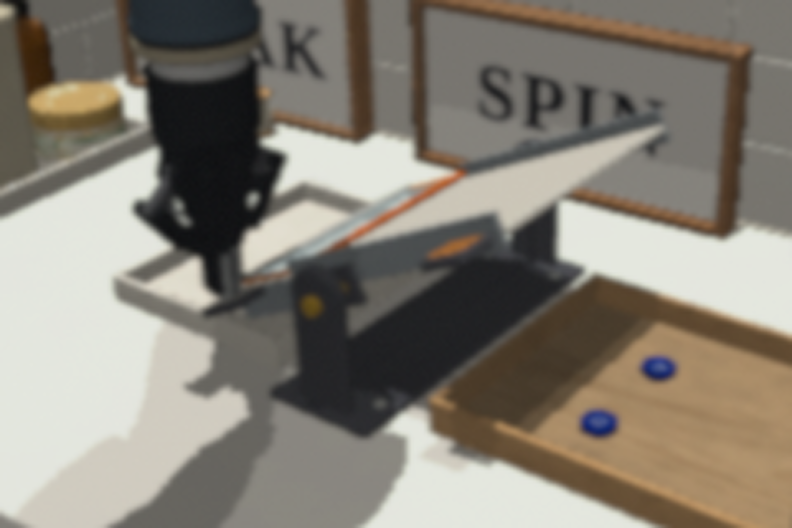

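The tray is tipped, but this view hides the white tray's contents, so I'll press a little further and count the blue blobs from the top camera.

```bash
cat >> h.py <<'E'
def blobs():
    im=get_image("top");hsv=cv2.cvtColor(im["color"],cv2.COLOR_BGR2HSV)
    mk=((hsv[...,0]>100)&(hsv[...,0]<130)&(hsv[...,1]>45)).astype(np.uint8)
    mk[:,:140]=0;mk[:,400:]=0
    n,l,s,ce=cv2.connectedComponentsWithStats(mk)
    for i in range(1,n):
        if 12<s[i,4]<300:
            r,c,P=pts(im,l==i)
            if len(P): print(s[i,4],ce[i].round(1),L(np.median(P,0)).round(3))
    return im
E
python3 - <<'E'
from h import *
h=move_linear(W(-.122,.097,.0705),max_speed=.03,max_force=5);st(h);pause(.6)
im=blobs()
cv2.imwrite("pics/topg.png",cv2.resize(im["color"][120:280,130:350],None,fx=3.6,fy=3.6,interpolation=cv2.INTER_CUBIC))
E
```

```text
False t 40.38 L [-0.1206  0.1003  0.0717] F [-2.85  9.17 23.04] g -0.0001
43 [196.8 186. ] [0.039 0.133 0.01 ]
58 [313.9 191.5] [ 0.038 -0.168  0.011]
41 [196.7 199.4] [0.004 0.13  0.011]
57 [312.5 223.4] [-0.044 -0.168  0.01 ]
13 [204.7 279.4] [-0.233 -0.015  0.787]
13 [158.5 357.4] [-0.298  0.013  0.824]
24 [144.3 373. ] [-0.311  0.023  0.825]
44 [148. 384.] [-0.32   0.02   0.821]
97 [170.9 410.8] [-0.351  0.009  0.774]
```

View pics/topg.png

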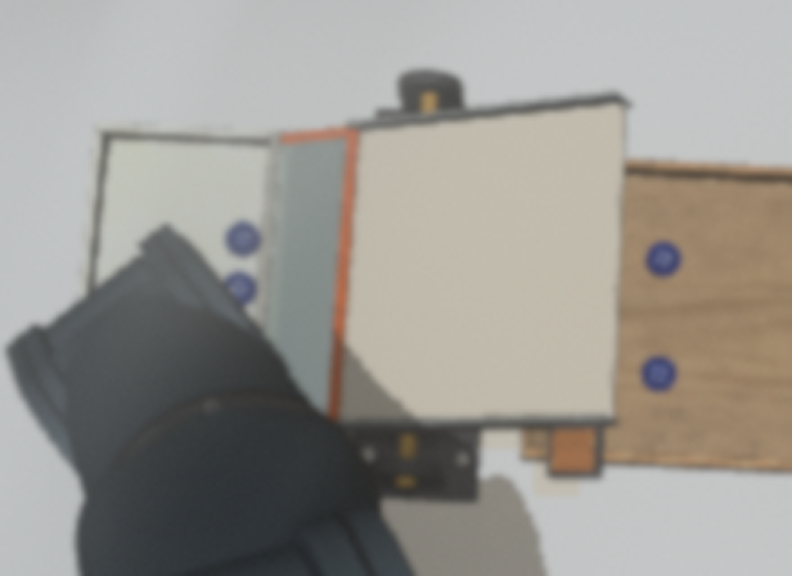

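The tray reached its stop at 23 N, under the 30 N limit. Two counted buttons show in the white tray, (242,239) and (238,288), and the third should be behind the arm. I'll release and check.

```bash
python3 - <<'E'
from h import *
move_linear(W(-.122,.099,.119),max_speed=.07)
move_linear(W(-.122,.099,.17),max_speed=.2)
move_linear(W(-.12,-.20,.22),max_speed=.3);pause(.3);st()
im=blobs()
hsv=cv2.cvtColor(im["color"],cv2.COLOR_BGR2HSV)
mk=((hsv[...,0]<15)&(hsv[...,1]>80)); mk[:,:195]=0;mk[:,240:]=0;mk[:145]=0;mk[240:]=0
r,c,P=pts(im,mk);Q=(P-O)@np.c_[SX,SY,[0,0,1]];Q=Q[(Q[:,2]>.1)&(Q[:,1]<.125)]
for lo,hi in ((.04,.055),(.055,.1),(.1,.115)):
    m=(Q[:,1]>=lo)&(Q[:,1]<hi);print(lo,m.sum(),np.median(Q[m,2]).round(4) if m.any() else '')
cv2.imwrite("pics/toph.png",cv2.resize(im["color"][120:280,130:350],None,fx=3.6,fy=3.6,interpolation=cv2.INTER_CUBIC))
E
```

```text
t 43.73 L [-0.1199 -0.1991  0.22  ] F [-0.17  0.47 -0.47] g 0.0001
58 [313.9 191.5] [ 0.039 -0.168  0.011]
14 [192.4 217.2] [-0.043  0.139  0.008]
58 [312.4 223.4] [-0.044 -0.166  0.01 ]
14 [395.1 301.9] [-0.244 -0.202  0.716]
32 [394.  319.3] [-0.262 -0.198  0.729]
29 [397.1 327.7] [-0.269 -0.2    0.734]
0.04 233 0.1098
0.055 104 0.1089
0.1 13 0.1094
```

View pics/toph.png

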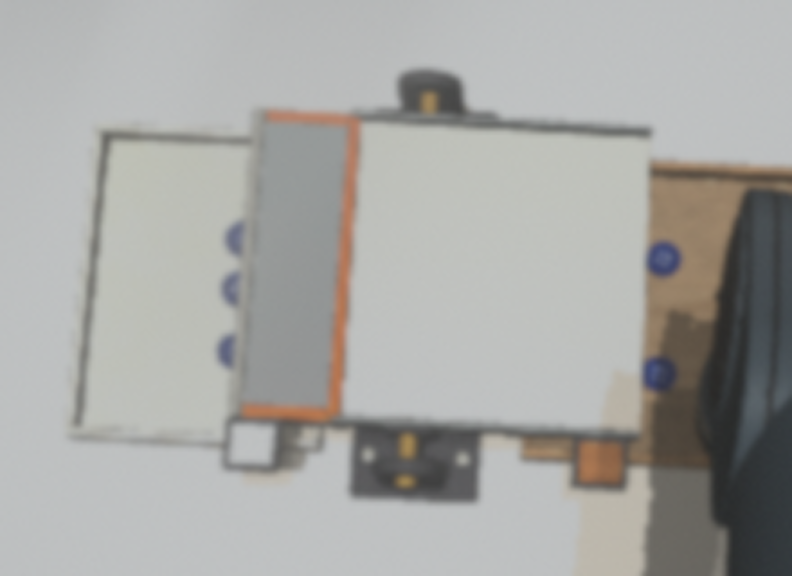

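Three buttons are in the white tray (at x≈230, half hidden under the tray's edge) and two are in the wooden tray. The counting tray is level, the trough is empty and the lid is shut.

```bash
python3 -c "
from h import *
hand_in();st()"
```

```text
the job is handed in; nothing more can be done
the job is handed in; nothing more can be done
```

The job is handed in, about 44 s into the 61 s allowed. I swept three buttons into the trough one at a time, shut the lid, tipped the two extras back into the wooden tray, then tipped the counted three into the white tray.

**Last checks, just before handing in:**
- **Buttons:** the top camera showed three in the white tray and two in the wooden tray. The three in the white tray were partly hidden by the counting tray's edge.
- **Counting tray:** it looked level and the trough was empty. The lid was shut, with its strip heights unchanged from when I first closed it.
- **Arm:** it was clear of everything.
- **Spools and tape measure:** I did not measure them again. The arm stayed well away from them.

**What went less smoothly:**
- **Lid:** my first try passed over its top edge without touching it, so I went around again lower, and that closed it.
- **Force at the stop:** a small extra press on the white-tray side ran into the end stop. It read about 23 N, below the 30 N limit but more than I meant to use.

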